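# Find the full parts box by hand and stow it in the pigeonhole

### The job

Three identical closed boxes stand on the bench and only one is still full: going from left to right, lift each about 8 cm clear of the bench to feel its weight, putting it back upright where it stood before lifting the next (the last may be kept in hand if it is the full one). Swing aside the pivoted bar across the mouth of the low wooden pigeonhole, and slide the full box all the way in, behind the line of the mouth. Leave the two light boxes standing where they were, never tip a box over, and do not disturb the oil can, the grey tin or the wooden ring.

Things in the scene. Friction and masses are not known exactly. Their poses are not given: they have to be found in the camera images.
- left_centre (a point): the left one (+y is left) of three identical closed square grey sheet-metal boxes, 62 x 62 mm, 46 mm high, standing upright; to be gripped by its flat sides; the point is its centre, 23 mm above its underside; x and y square to its sides, z up. The light boxes weigh about 0.2 kg, the full one 0.6 to 0.8 kg; which one is full differs from start to start and cannot be seen
- middle_centre (a point): the middle one (+y is left) of three identical closed square grey sheet-metal boxes, 62 x 62 mm, 46 mm high, standing upright; to be gripped by its flat sides; the point is its centre, 23 mm above its underside; x and y square to its sides, z up. The light boxes weigh about 0.2 kg, the full one 0.6 to 0.8 kg; which one is full differs from start to start and cannot be seen
- right_centre (a point): the right one (+y is left) of three identical closed square grey sheet-metal boxes, 62 x 62 mm, 46 mm high, standing upright; to be gripped by its flat sides; the point is its centre, 23 mm above its underside; x and y square to its sides, z up. The light boxes weigh about 0.2 kg, the full one 0.6 to 0.8 kg; which one is full differs from start to start and cannot be seen
- box_left: the same left box; origin at the centre of its underside
- box_middle: the same middle box; origin at the centre of its underside
- box_right: the same right box; origin at the centre of its underside
- bay: a fixed low wooden pigeonhole, open only at its front, with no floor: boxes slide in on the bench top. Inside 88 mm wide, 95 mm deep; side walls 9 mm thick, 56 mm high; the roof (8 mm, top at 64 mm) covers only the part from 45 mm behind the mouth to the back. Same origin and axes as bay_mouth
- bay_mouth (a point): point on the bench at the middle of the pigeonhole's mouth, level with the front edges of its walls; x points into the pigeonhole (the mouth faces roughly to the robot's left), y to the side of the bar's pivot, away from the robot, z up
- bar (a joint): swing angle of the light wooden bar across the mouth (170 mm long, 12 mm thick, from 18 to 38 mm above the bench): 0 = across the mouth, grows to 1.75 rad at most (1.57 = square to the mouth, pointing out) as its free end swings outward, away from the pigeonhole. It cannot swing inward, stays where it is left, and needs under 1 N at the free end
- bar_pivot (a point): the bar's vertical pivot pin, 28 mm above the bench, beside the mouth on the side away from the robot: x = -12 mm, y = +61 mm in the bay_mouth frame
- bar_push (a point): point on the bar's inner face (towards the pigeonhole), 28 mm above the bench, 15 mm from the free end, 145 mm from the pivot. When closed the free end stands 46 mm out past the side wall: a closed gripper can reach down behind it here and push it outward. This frame turns with the bar: x is the normal of that face, into the pigeonhole; -y runs to the free end
- oil_can: bystander: brass oil can, 74 mm round, 186 mm high, origin at the centre of its underside
- grey_tin: bystander: grey open tin, 65 mm round, 86 mm high, origin at the centre of its underside
- wood_ring: bystander: flat wooden ring, 105 mm round, 18 mm high, origin at the centre of its underside

How it is judged:
On the way, in this order (a step that is already met when the one before it is completed fails the run):
1. the left box is lifted clear of the bench while the others stand on it (height (world z) of left_centre above 0.055 m and height (world z) of each of middle_centre, right_centre below 0.03 m), for 0.2 s.
2. the left box is down again and the middle box is lifted clear of the bench (height (world z) of middle_centre above 0.055 m and height (world z) of each of left_centre, right_centre below 0.03 m), for 0.2 s.
3. the left and middle boxes are down and the right box is lifted clear of the bench (height (world z) of right_centre above 0.055 m and height (world z) of each of left_centre, middle_centre below 0.03 m), for 0.2 s.
At the end, for the whole second after the job is handed in: The full box (pressing on things with over 4.5 N) stands upright and still in the pigeonhole, its centre at least 29 mm behind the line of the mouth (31 is flush), between the side walls; the two light boxes stand upright and still within 40 mm of where they stood (((x of left_centre in the frame of bay_mouth between 0.029 and 0.095 m and y of left_centre in the frame of bay_mouth between -0.044 and 0.044 m and height (world z) of each of left_centre, middle_centre, right_centre below 0.03 m and angle between each of left_centre, middle_centre, right_centre's own z axis and vertical below 0.1 rad and contact force between box_left and anything else above 4.5 N and linear speed of each of box_left, box_middle, box_right below 0.02 m/s and distance of each of middle_centre, right_centre from where it was at the start of the episode below 0.04 m) or (x of middle_centre in the frame of bay_mouth between 0.029 and 0.095 m and y of middle_centre in the frame of bay_mouth between -0.044 and 0.044 m and height (world z) of each of middle_centre, left_centre, right_centre below 0.03 m and angle between each of middle_centre, left_centre, right_centre's own z axis and vertical below 0.1 rad and contact force between box_middle and anything else above 4.5 N and linear speed of each of box_middle, box_left, box_right below 0.02 m/s and distance of each of left_centre, right_centre from where it was at the start of the episode below 0.04 m) or (x of right_centre in the frame of bay_mouth between 0.029 and 0.095 m and y of right_centre in the frame of bay_mouth between -0.044 and 0.044 m and height (world z) of each of right_centre, left_centre, middle_centre below 0.03 m and angle between each of right_centre, left_centre, middle_centre's own z axis and vertical below 0.1 rad and contact force between box_right and anything else above 4.5 N and linear speed of each of box_right, box_left, box_middle below 0.02 m/s and distance of each of left_centre, middle_centre from where it was at the start of the episode below 0.04 m))); the robot touches nothing.
It fails at once if a box is tipped over (angle between any of left_centre, middle_centre, right_centre's own z axis and vertical above 0.7 rad).
It fails at once if the oil can is disturbed (moved over 25 mm) (distance of oil_can from where it was at the start of the episode above 0.025 m).
It fails at once if the grey tin is disturbed (moved over 25 mm) (distance of grey_tin from where it was at the start of the episode above 0.025 m).
It fails at once if the wooden ring is disturbed (moved over 25 mm) (distance of wood_ring from where it was at the start of the episode above 0.025 m).
It also fails if it takes over 72 s, if anything falls off the work surface, if the arm or the gripper's body presses on something with over 40 N, if the wrist force passes 120 N, or if a joint passes its speed limit or range.

### The arm

A 6-joint arm with a two-finger parallel gripper is mounted at the origin on a cart in front of the work surface, level with it; the furniture and walls round the work are solid. World frame = base frame: x ahead of the robot, y to its left, z up, the work surface at z = 0. Lengths are in m, angles in rad, forces in N, time in s.
With the tool pointing down it reaches from about 0.4 to 0.825 m from the base axis. Payload 7 kg.
Tool frame: the origin (TCP) lies at the very end of the fingers, on their centre line; the grasp point (between the pads) lies 19 mm behind it (arm.pinch_z is the z of the grasp point in the tool frame, in m); z points along the fingers, y is the direction in which the jaws open and shut (so a half turn about z gives the same grasp; the last joint's range is limited). The gripper opens to 88 mm and grips with 3 to 60 N. Pads are 19 mm wide; open, the fingers measure 130 mm over their backs; the gripper's body (78 mm by 193 mm) begins 47 mm behind the grasp point.
Start: joints at [-0.896, 0.359, 0.012, 0, -1.224, -0.288], TCP at [0.255, -0.625, 0.192] pointing down, gripper open.
Joint ranges: [-3.07, 3.07], [-1.43, 2.12], [-1.02, 1.25], [-3.03, 1.67], [-3.05, -0], [-3.03, 3.03]. Speed limits (rad/s): [2.39, 2.39, 3.01, 3.14, 3.14, 3.14].

### API

Orientations are given as [roll, pitch, yaw] about the fixed x, y, z axes, in that order (R = Rz(yaw) Ry(pitch) Rx(roll)).
In Python, from station import arm gives the robot as it stands.
- The arm moves only by the tool drive_tool, never from a script. Its argument "targets" is a list of rows, each a list of 6 numbers: the shift along the world's x, y, z in units of 0.04 m (1.0 is 0.04 m), then the turn, a rotation vector about the world's x, y, z in units of 6 degrees (1.0 is 6 degrees). In form: [[x, y, z, wx, wy, wz], ...]. A call has 1 to 5 rows; each row shifts and turns the commanded pose from where the row before left it; what a row does not reach is not made up. A row lasts 1/8 s, in which the tool goes at most 62.5 mm and 10.7 degrees, less where a joint would pass 70% of its speed; a pose out of reach is approached as far as the arm can. A call with a number of a shift or a turn outside -1 to 1 is refused whole. A call with a gripper value outside its range is refused whole. "claw" is the opening, from 0 (shut) to 1 (fully open), set as the call begins (left out, the last holds). The fingers move at their own pace and stop on an object; "newtons" is the grip in N (left out, the last holds). Time passes only in rows, so rows that do not move let the fingers close. It gives the time, the measured TCP pose, the force and the opening at its end, in the units of the state.
- arm.get_state(): the state, without advancing time (a new reading comes with each control period).
- arm.grab_frame(name): name is "scene" or "top" or "wrist"; returns (picture, depth): 420x560x3 uint8, red, green, blue; 420x560 float32, m along the optical axis (not along the pixel's ray), 0 where there is no reading.
- arm.get_calibration(name): a dict with "mtx" (3x3 intrinsics, pixels), "dist_coeffs" ([k1, k2, p1, p2, k3] as OpenCV has them; the pictures are not rectified), "origin" and "rotation" of the camera in the world. Camera axes: x right, y up, looking along -z (the intrinsics and any distortion apply to the point x, -y, -z); pixel columns grow to the right and rows downward; lengths in m; the calibration is good to about 2 mm. A picture is of the moment at which its call begins: read the wrist's pose just before it. get_calibration takes no time and is no camera call; for the wrist camera it gives the pose at the moment of the call.
- arm.job_done(): hands the job in, once; it reports no verdict.
Trained networks look in the newest picture that a camera, given by its name, has taken for a name from the list of things; names that differ only in an ending like _2 or _b are one class to them, and where a whole thing is asked for, a point or a joint stands for the part that bears it (a point fixed in the world has none). Each returns a list of dicts, best first, with "score" (0 to 1); they miss things now and then, are a little off and sometimes report something else, mostly with a low value. They report only what shows in the picture. A call takes as long as a camera call.
- arm.search_frame(target, camera): "point" ([x, y, z] in m, in the coordinates of the camera as it stood for that picture, good to about 4 mm: the middle of the surface that is visible of it).
- arm.cut_out(target, camera): "pixels" (420x560 bool, what is visible of it).
- arm.landmark_of(target, camera): "point" ([x, y, z] in m, in the coordinates of the camera as it stood for that picture, good to about 4 mm: a listed point, or the origin of a listed thing).
The state is a dict: "t": time; "q": joint angles; "qd": joint speeds; "joint_efforts": joint torques, N m; "eef_pos": TCP position; "ee_rot": TCP orientation; "force": force on the tool from outside, world axes, zero at the start; "moment": the same for the moment, N m; "width": finger opening in m.
Only numpy, scipy, OpenCV 4.12 (cv2) and the standard library are available. Lean on these libraries where they do the work, as an engineer would, in place of code of your own. Each camera call takes 0.05 s, during which the arm holds its last target. There are 200 camera calls.

## Working session

There is one attempt and no reset: what is moved stays moved. The work goes in short steps, Python scripts to look and compute and a tool call to move; the robot and the scene stay as the last step left them, time stands still between calls to the robot, and variables do not carry over. Pictures are saved under pics/ and viewed, about 8 in all and at most 12, crops included, and the job is handed in when it is done.

Besides the shell and the picture viewer there is one more tool, called by a JSON object that holds its "api" and its "payload", one argument or row to a line. drive_tool: Moves the arm, as the interface text tells. Shifts and turns lie within -1 to 1; 1 stands for 0.04 m of shift or 6 degrees of turn. Its arguments: {"type":"object","properties":{"targets":{"type":"array"},"claw":{"type":"number"},"newtons":{"type":"number"}},"required":["targets"]}

```bash
mkdir -p pics
cat > h.py <<'E'
import numpy as np, cv2
from station import arm
def w(p,c): return np.array(c["rotation"])@np.array(p)+np.array(c["origin"])
def cloud(d,c):
    v,u=np.mgrid[0:420,0:560]
    n=cv2.undistortPoints(np.stack([u.ravel(),v.ravel()],1).astype(np.float64)[:,None],np.array(c["mtx"]),np.array(c["dist_coeffs"],float))[:,0]
    z=d.ravel(); P=np.stack([n[:,0]*z,-n[:,1]*z,-z],1)
    W=P@np.array(c["rotation"]).T+np.array(c["origin"]); W[z==0]=np.nan
    return W.reshape(420,560,3)
E
python3 - <<'E'
from h import *
ims=[]
for n in ["top","scene"]:
    c=arm.get_calibration(n); p,d=arm.grab_frame(n); cv2.imwrite(f"pics/{n}0.png",p[:,:,::-1]); W=cloud(d,c); np.save(n+"W.npy",W)
    print(n,np.round(c["origin"],3))
    for t in ["left_centre","middle_centre","right_centre","bay_mouth","bar_pivot","bar_push","oil_can","grey_tin","wood_ring"]:
        print(t,[(np.round(w(r["point"],c),3).tolist(),round(r["score"],2)) for r in arm.landmark_of(t,n)[:3]])
print({k:np.round(v,3).tolist() for k,v in arm.get_state().items()})
E
```

```text
Traceback (most recent call last):
  File "h.py", line 8, in cloud
    W=P@np.array(c["rotation"]).T+np.array(c["origin"]); W[z==0]=np.nan
      ~~~~~~~~~~~~~~~~~~~~~~~~~~~^~~~~~~~~~~~~~~~~~~~~~
ValueError: operands could not be broadcast together with shapes (235200,) (3,)
```

View pics/top0.png

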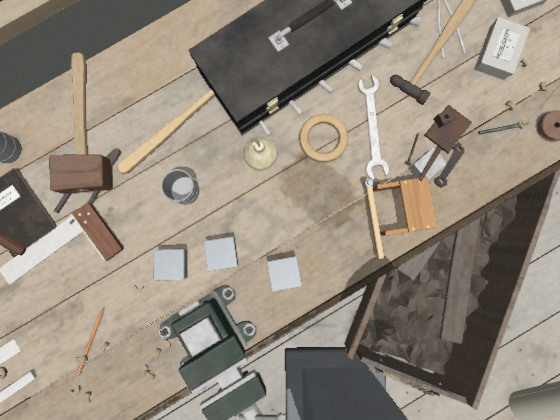

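Top view: the boxes are at px (170,265), (221,253) and (284,273). The pigeonhole is at (405,206), with the bar from (370,182) to (381,257). The rotation comes as roll-pitch-yaw, so I'll fix the helper.

```bash
cat > h.py <<'E'
import numpy as np, cv2
from scipy.spatial.transform import Rotation as Ro
from station import arm
def rot(c):
    r=np.array(c["rotation"],float)
    return r if r.shape==(3,3) else Ro.from_euler("xyz",r).as_matrix()
def w(p,c): return rot(c)@np.array(p)+np.array(c["origin"])
def cloud(d,c):
    v,u=np.mgrid[0:420,0:560]
    n=cv2.undistortPoints(np.stack([u.ravel(),v.ravel()],1).astype(np.float64)[:,None],np.array(c["mtx"]),np.array(c["dist_coeffs"],float))[:,0]
    z=d.ravel(); P=np.stack([n[:,0]*z,-n[:,1]*z,-z],1)
    W=P@rot(c).T+np.array(c["origin"]); W[z==0]=np.nan
    return W.reshape(420,560,3)
def boxfit(mask,W,zlo=.035,zhi=.056):
    P=W[mask]; P=P[(P[:,2]>zlo)&(P[:,2]<zhi)]
    if len(P)<30: return None
    r=cv2.minAreaRect(P[:,:2].astype(np.float32)*1000)
    return np.round(r[0],1),np.round(r[1],1),round(r[2],1),round(float(np.median(P[:,2])),4),len(P)
E
python3 - <<'E'
from h import *
for n in ["top","scene"]:
    c=arm.get_calibration(n); p,d=arm.grab_frame(n); cv2.imwrite(f"pics/{n}1.png",p[:,:,::-1]); W=cloud(d,c); np.save(n+"W.npy",W)
    print(n,np.round(c["origin"],3),np.round(c["rotation"],3))
    for t in ["left_centre","middle_centre","right_centre","bay_mouth","bar_pivot","bar_push","oil_can","grey_tin","wood_ring"]:
        print(t,[(np.round(w(r["point"],c),3).tolist(),round(r["score"],2)) for r in arm.landmark_of(t,n)[:3]])
    for t in ["box_left","box_middle","box_right","bar","bay"]:
        for r in arm.cut_out(t,n)[:3]:
            hi={"bar":(.025,.05),"bay":(.05,.075)}.get(t,(.035,.056))
            print(t,round(r["score"],2),boxfit(r["pixels"],W,*hi))
s=arm.get_state()
print({k:np.round(v,3).tolist() for k,v in s.items()}, arm.pinch_z)
c=arm.get_calibration("wrist");print(c)
E
```

```text
top [0.529 0.197 1.035] [ 0.085  0.009 -1.589]
left_centre [([0.505, 0.425, 0.022], 0.83)]
middle_centre [([0.526, 0.323, 0.021], 0.84), ([0.505, 0.426, 0.0], 0.21)]
right_centre [([0.479, 0.191, 0.022], 0.96)]
bay_mouth [([0.609, -0.017, -0.002], 0.66)]
bar_pivot [([0.664, 0.01, 0.028], 0.84)]
bar_push [([0.526, -0.017, 0.025], 0.94)]
oil_can [([0.742, 0.231, -0.001], 0.89)]
grey_tin [([0.661, 0.396, 0.001], 0.61)]
wood_ring [([0.773, 0.097, 0.002], 0.78), ([0.476, 0.188, -0.002], 0.4)]
box_left 0.82 (array([503.1, 422.8]), array([61.5, 59.6]), 89.6, 0.0462, 897)
box_middle 0.89 (array([523. , 317.5]), array([61.9, 61.7]), 7.0, 0.046, 865)
box_right 0.96 (array([479.7, 186. ]), array([61.2, 62.6]), 8.6, 0.0462, 872)
bar 0.65 (array([590.8,  -5.4]), array([166.5,  13.6]), 8.1, 0.0372, 502)
bay 0.87 (array([618.9, -58.5]), array([118. , 119.8]), 7.7, 0.0637, 1724)
scene [-0.243  0.641  0.664] [ 9.990e-01  1.000e-03 -2.034e+00]
left_centre [([0.607, -0.016, 0.004], 0.61), ([0.506, 0.424, 0.027], 0.6)]
middle_centre [([0.525, 0.314, 0.027], 0.83)]
right_centre [([0.478, 0.187, 0.026], 0
[... 613 characters left out ...]
, 'q': [-0.896, 0.359, 0.012, 0.0, -1.224, -0.288], 'qd': [0.002, -0.0, 0.003, -0.0, -0.001, -0.0], 'joint_efforts': [0.001, -58.238, 29.33, 7.003, 0.012, 0.0], 'eef_pos': [0.255, -0.625, 0.192], 'ee_rot': [-3.142, -0.0, -2.755], 'force': [-0.672, -0.352, 0.172], 'moment': [-0.036, -0.074, -0.065], 'width': 0.087} -0.0188
{'mtx': array([[341.29453278,   0.        , 283.94474259],
       [  0.        , 341.29453278, 210.6563839 ],
       [  0.        ,   0.        ,   1.        ]]), 'dist_coeffs': array([0.01287058, 0.        , 0.        , 0.        , 0.        ]), 'origin': array([ 0.18999571, -0.65253029,  0.38419191]), 'rotation': array([-2.64846008e-01,  2.00206780e-04,  1.95730704e+00])}
```

View pics/scene1.png

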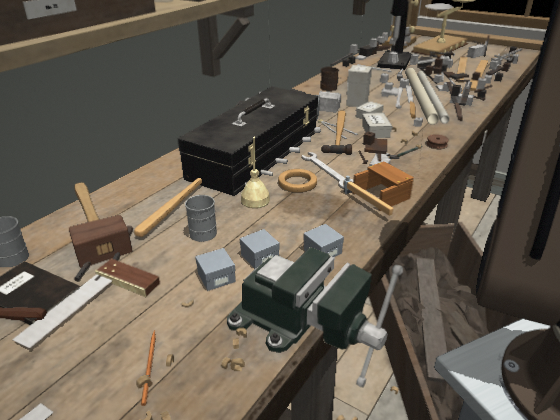

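Scene view: the vise stands in front of the middle and left boxes, at px (300,290). The can is at (255,190), the tin at (200,218) and the ring at (297,181). The bar closes the bay at (365,193). Next I'll check the vise clearance, to choose the jaw direction.

Run:
```python
import numpy as np
P=np.concatenate([np.load(n+"W.npy").reshape(-1,3) for n in("top","scene")])
for y in np.arange(-.14,.56,.04):
    q=P[(P[:,1]>=y)&(P[:,1]<y+.04)&(P[:,0]>.2)&(P[:,0]<.75)]
    s=[]
    for x in np.arange(.28,.76,.04):
        a=q[(q[:,0]>=x)&(q[:,0]<x+.04),2]; s.append(f"{1000*np.percentile(a,98):5.0f}" if len(a)>3 else "    -")
    print(f"{y:.2f}"," ".join(s))
```

```text
-0.14  -727  -517  -516  -515  -516     0     2    67    67    82    69    61
-0.10  -517  -518  -517     -     -     2     4    67    67    75    62    60
-0.06  -620  -814     -     -     2     3    57    58    64    65    10    10
-0.02  -814     -     -     -     2    38    40    40    40    56    11    10
0.02  -808     -     -     2     3     3     3     3     3     3     3    20
0.06     -     -    -0     2     3     4     3     3     4     4    16    21
0.10     -     -     2     3     3     3     4     3     3     3    13    21
0.14     -     3     3     3    49    49     4     3     3     3     4    14
0.18     -     3     3     3    49    49     3     3     3     4    39    57
0.22   125   101    25     3     3    37     3     3     3     3    52   177
0.26   125   126   124    19    18    48    49     4     3     3    11    35
0.30   125   126   104    87    26    49    49     4     3     3     3     3
0.34   125   125   104    81     4    47    48     3    80    87    84     4
0.38   123    94   102    74    48    49    49     3    86    70    88     4
0.42    16    26    30     3    48    49    49     3     6    87    82     3
0.46    16     3     3     3     6     4     3     3     4     3    16    28
0.50     3     3     3     3     6     3    21     3     3     3    28    29
0.54     3    19     7     6     3    19    23    23    14    64    65    64
```

{"api": "drive_tool", "payload": {
  "targets": [
    [0.46,0.952,0,0,0,-0.5],
    [0.46,0.952,0,0,0,-0.5],
    [0.46,0.952,0,0,0,-0.5],
    [0.46,0.952,0,0,0,-0.5],
    [0.46,0.952,0,0,0,-0.37]
  ],
  "claw": 0,
  "newtons": 20
}}

```text
t: 2.17
eef_pos: [0.3471, -0.4335, 0.1917]
ee_rot: [-3.141, 0.0, -3.005]
force: [1.8, -0.3, 0.0]
width: 0.0434
```

{"api": "drive_tool", "payload": {
  "targets": [
    [0.46,0.952,0,0,0,0],
    [0.46,0.952,0,0,0,0],
    [0.46,0.952,0,0,0,0],
    [0.46,0.952,0,0,0,0],
    [0.46,0.952,0,0,0,0]
  ]
}}

```text
t: 2.8
eef_pos: [0.4391, -0.243, 0.1919]
ee_rot: [-3.141, 0.001, -3.003]
force: [-0.1, -0.4, -0.1]
width: 0.0005
```

{"api": "drive_tool", "payload": {
  "targets": [
    [0.46,0.952,0,0,0,0],
    [0.46,0.952,0,0,0,0],
    [0.46,0.952,0,0,0,0],
    [0.46,0.952,0,0,0,0],
    [0.46,0.952,0,0,0,0]
  ]
}}

```text
t: 3.42
eef_pos: [0.5311, -0.0526, 0.1919]
ee_rot: [-3.142, 0.001, -3.003]
force: [-0.3, -0.5, 0.5]
width: 0.0004
```

{"api": "drive_tool", "payload": {
  "targets": [
    [0,0,0,0,0,0],
    [0,0,0,0,0,0]
  ]
}}

```text
t: 3.68
eef_pos: [0.5304, -0.0539, 0.1915]
ee_rot: [3.142, -0.0, -3.002]
force: [0.6, 0.1, -0.7]
width: 0.0002
```

Run:
```python
from h import *
n="wrist";c=arm.get_calibration(n); p,d=arm.grab_frame(n); cv2.imwrite(f"pics/w1.png",p[:,:,::-1]); W=cloud(d,c)
for t in ["bay_mouth","bar_pivot","bar_push"]:
    print(t,[(np.round(w(r["point"],c),3).tolist(),round(r["score"],2)) for r in arm.landmark_of(t,n)[:2]])
for t in ["bar","bay"]:
    for r in arm.cut_out(t,n)[:1]: print(t,boxfit(r["pixels"],W,*{"bar":(.03,.046),"bay":(.05,.075)}[t]))
```

```text
bay_mouth [([0.608, -0.018, -0.001], 0.68)]
bar_pivot []
bar_push [([0.527, -0.021, 0.024], 0.69)]
bar (array([544.7, -13.7]), array([72.7, 12.2]), 7.1, 0.037, 768)
bay (array([571.5, -75.6]), array([ 18.2, 103.4]), 7.7, 0.0626, 1671)
```

View pics/w1.png

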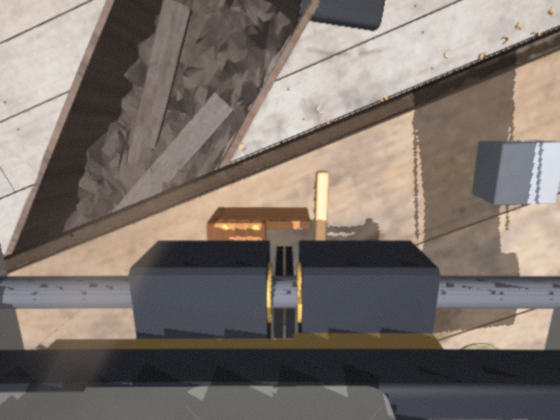

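Wrist view: the bar's free end is at px (322,175) and the bay wall at (260,215). The shut fingertips at (285,285) are behind the bar and clear of the wall, so I'll descend and swing the bar.

{"api": "drive_tool", "payload": {
  "targets": [
    [0,0,-0.877,0,0,0],
    [0,0,-0.877,0,0,0],
    [0,0,-0.877,0,0,0],
    [0,0,-0.877,0,0,0],
    [0,0,-0.877,0,0,0]
  ]
}}

```text
t: 4.6
eef_pos: [0.5307, -0.0543, 0.0154]
ee_rot: [-3.142, 0.001, -3.004]
force: [0.8, -0.6, -1.1]
width: 0.0004
```

{"api": "drive_tool", "payload": {
  "targets": [
    [0,0,0,0,0,0],
    [0.026,0.71,0,0,0,0],
    [0.026,0.71,0,0,0,0],
    [0.095,0.58,0,0,0,0],
    [0.095,0.58,0,0,0,0]
  ]
}}

```text
t: 5.22
eef_pos: [0.5416, 0.0503, 0.0183]
ee_rot: [3.141, 0.003, -3.003]
force: [-0.1, 0.3, -0.4]
width: -0.0
```

{"api": "drive_tool", "payload": {
  "targets": [
    [0.317,0.524,0,0,0,0],
    [0.317,0.524,0,0,0,0],
    [0.515,0.383,0,0,0,0],
    [0.515,0.383,0,0,0,0]
  ]
}}

```text
t: 5.72
eef_pos: [0.6084, 0.123, 0.0166]
ee_rot: [3.142, 0.001, -3.003]
force: [0.3, 0.7, 0.8]
width: 0.0005
```

{"api": "drive_tool", "payload": {
  "targets": [
    [0.42,0.14,0,0,0,0],
    [0.42,0.14,0,0,0,0],
    [0,0,0,0,0,0]
  ]
}}

```text
t: 6.1
eef_pos: [0.642, 0.1337, 0.0159]
ee_rot: [-3.141, 0.0, -3.003]
force: [-0.3, 0.0, -1.0]
width: 0.0006
```

{"api": "drive_tool", "payload": {
  "targets": [
    [-0.5,0,0.4,0,0,0],
    [0,0,0.8,0,0,0],
    [0,0,0.8,0,0,-0.4],
    [0,0,0.85,0,0,-0.5]
  ],
  "claw": 1
}}

```text
t: 6.6
eef_pos: [0.6199, 0.1329, 0.1312]
ee_rot: [-3.141, -0.001, -3.099]
force: [-0.1, -0.0, 0.3]
width: 0.035
```

{"api": "drive_tool", "payload": {
  "targets": [
    [-0.369,0.906,0,0,0,-0.5],
    [-0.369,0.906,0,0,0,0],
    [-0.369,0.906,0,0,0,0],
    [-0.369,0.906,0,0,0,0]
  ]
}}

```text
t: 7.1
eef_pos: [0.5606, 0.2789, 0.1304]
ee_rot: [3.142, -0.0, 3.133]
force: [1.0, 0.0, 0.2]
width: 0.0751
```

{"api": "drive_tool", "payload": {
  "targets": [
    [-0.369,0.906,0,0,0,0],
    [-0.369,0.906,0,0,0,0],
    [-0.369,0.906,0,0,0,0],
    [-0.369,0.906,0,0,0,0],
    [0,0,0,0,0,0]
  ]
}}

```text
t: 7.72
eef_pos: [0.5011, 0.425, 0.13]
ee_rot: [-3.142, -0.0, 3.136]
force: [0.4, 0.5, -0.6]
width: 0.0876
```

Run:
```python
from h import *
for n in ["wrist","top"]:
  c=arm.get_calibration(n); p,d=arm.grab_frame(n); cv2.imwrite(f"pics/{n}2.png",p[:,:,::-1]); W=cloud(d,c)
  for t in ["box_left","box_middle","box_right","bar"]:
    for r in arm.cut_out(t,n)[:1]: print(n,t,boxfit(r["pixels"],W,*((.03,.046) if t=="bar" else (.04,.052))))
s=arm.get_state();print(s["t"],s["eef_pos"],s["ee_rot"],s["width"])
```

```text
wrist box_left (array([503.3, 421.1]), array([62.5, 62.1]), 0.9, 0.0454, 5267)
wrist box_middle (array([523.3, 315.6]), array([61. , 62.5]), 7.6, 0.0454, 4273)
wrist box_right (array([478.3, 199.1]), array([61.2, 35.3]), 8.3, 0.0454, 2432)
top box_middle (array([522.8, 317.8]), array([62.1, 61.8]), 7.7, 0.0462, 902)
top box_right (array([479.6, 186.9]), array([61.8, 61.7]), 9.4, 0.0462, 893)
top bar (array([591.5,  -5.6]), array([163.9,  14.5]), 8.3, 0.0376, 454)
8.225 [0.50268772 0.42244771 0.13028136] [3.14146905e+00 6.40107988e-05 3.13273393e+00] 0.08775264095979976
```

View pics/wrist2.png

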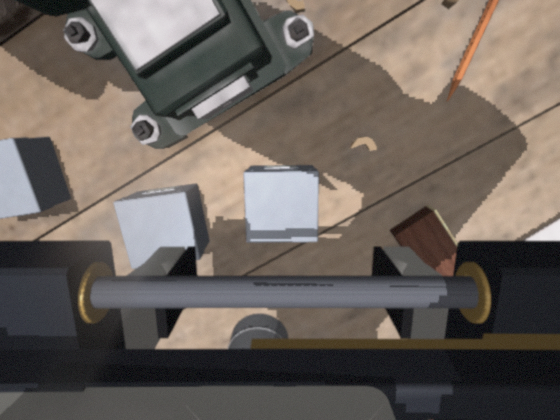

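Wrist view: the left box is at px (282,204), centred between the fingers, and the middle box is at (160,225). The top fit still has the bar closed, so I'll check that picture.

View pics/top2.png

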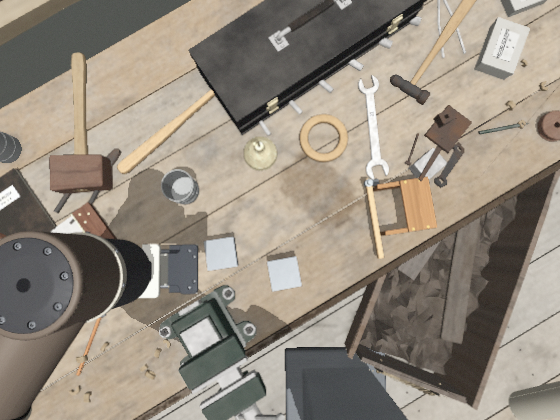

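The picture agrees: the bar still stands closed at px (370,182)-(381,257). I'll come back to it later with looks in between. The gripper is centred over the left box, so I'll lift that now.

{"api": "drive_tool", "payload": {
  "targets": [
    [0,0,-0.775,0,0,0],
    [0,0,-0.775,0,0,0],
    [0,0,-0.775,0,0,0],
    [0,0,-0.775,0,0,0],
    [0,0,0,0,0,0]
  ]
}}

```text
t: 8.85
eef_pos: [0.5012, 0.4211, 0.0038]
ee_rot: [-3.138, -0.003, 3.133]
force: [-0.6, -0.3, 0.1]
width: 0.0877
```

{"api": "drive_tool", "payload": {
  "targets": [
    [0,0,0,0,0,0],
    [0,0,0,0,0,0],
    [0,0,0,0,0,0],
    [0,0,0,0,0,0]
  ],
  "claw": 0,
  "newtons": 40
}}

```text
t: 9.35
eef_pos: [0.5027, 0.4234, 0.0073]
ee_rot: [3.14, 0.001, 3.134]
force: [-0.8, -1.2, 6.0]
width: 0.0604
```

{"api": "drive_tool", "payload": {
  "targets": [
    [0,0,0.5,0,0,0],
    [0,0,0.5,0,0,0],
    [0,0,0.5,0,0,0],
    [0,0,0.5,0,0,0],
    [0,0,0,0,0,0]
  ]
}}

```text
t: 9.98
eef_pos: [0.5029, 0.4238, 0.0876]
ee_rot: [3.139, 0.002, 3.134]
force: [-0.2, -0.1, -2.7]
width: 0.061
```

{"api": "drive_tool", "payload": {
  "targets": [
    [0,0,0,0,0,0],
    [0,0,0,0,0,0],
    [0,0,0,0,0,0]
  ]
}}

```text
t: 10.35
eef_pos: [0.5021, 0.4226, 0.0853]
ee_rot: [-3.14, -0.001, 3.134]
force: [0.3, 0.9, -2.4]
width: 0.0607
```

Run:
```python
from h import *
for n in ["scene"]:
  p,d=arm.grab_frame(n); cv2.imwrite(f"pics/{n}3.png",p[:,:,::-1])
s=arm.get_state();print(s["t"],s["eef_pos"],s["force"],s["moment"],s["width"])
```

```text
10.4 [0.50217377 0.42275633 0.0854694 ] [ 0.20284017  0.26934922 -2.03430271] [ 0.0010683  -0.02948176  0.01248159] 0.06125634153179991
```

About 2 N, so the left box is light. I'll put it back and lift the middle one.

{"api": "drive_tool", "payload": {
  "targets": [
    [0,0,-0.5,0,0,0],
    [0,0,-0.5,0,0,0],
    [0,0,-0.5,0,0,0],
    [0,0,-0.5,0,0,0],
    [0,0,0,0,0,0]
  ]
}}

```text
t: 11.02
eef_pos: [0.5024, 0.4227, 0.0053]
ee_rot: [-3.141, -0.0, 3.134]
force: [0.5, -0.3, -1.0]
width: 0.0616
```

{"api": "drive_tool", "payload": {
  "targets": [
    [0,0,0,0,0,0],
    [0,0,0,0,0,0],
    [0,0,0,0,0,0],
    [0,0,0,0,0,0],
    [0,0,0,0,0,0]
  ],
  "claw": 1
}}

```text
t: 11.65
eef_pos: [0.5024, 0.423, 0.0062]
ee_rot: [3.141, 0.0, 3.134]
force: [0.3, -0.9, -0.1]
width: 0.0872
```

{"api": "drive_tool", "payload": {
  "targets": [
    [0,0,0.6,0,0,0],
    [0,0,0.95,0,0,0],
    [0,0,0.95,0,0,0],
    [0.172,-0.883,0,0,0,0.444],
    [0.172,-0.883,0,0,0,0.444]
  ]
}}

```text
t: 12.28
eef_pos: [0.5162, 0.352, 0.1068]
ee_rot: [3.141, 0.001, -3.054]
force: [0.8, -1.0, -0.4]
width: 0.0874
```

{"api": "drive_tool", "payload": {
  "targets": [
    [0.172,-0.883,0,0,0,0.444],
    [0,0,0,0,0,0],
    [0,0,0,0,0,0]
  ]
}}

```text
t: 12.65
eef_pos: [0.5232, 0.3172, 0.1064]
ee_rot: [3.141, 0.0, -3.011]
force: [-0.1, 0.7, -1.0]
width: 0.0875
```

Run:
```python
from h import *
n="wrist"
c=arm.get_calibration(n); p,d=arm.grab_frame(n); cv2.imwrite(f"pics/{n}4.png",p[:,:,::-1]); W=cloud(d,c)
for t in ["box_left","box_middle","box_right"]:
    for r in arm.cut_out(t,n)[:1]: print(n,t,round(r["score"],2),boxfit(r["pixels"],W,.04,.052))
s=arm.get_state();print(s["t"],s["eef_pos"],s["ee_rot"],s["width"],s["force"])
```

```text
wrist box_left 0.58 (array([502.3, 421.7]), array([62. , 62.2]), 0.2, 0.0453, 6439)
wrist box_middle 0.81 (array([523.7, 315. ]), array([61.3, 62.2]), 7.6, 0.0454, 6192)
wrist box_right 0.82 (array([480.6, 184.3]), array([62.6, 63.1]), 9.2, 0.0455, 7710)
12.85 [0.52287246 0.31775176 0.10602442] [-3.14152640e+00 -3.68903410e-05 -3.00942251e+00] 0.08757291464119 [-0.49072381  0.02736455 -0.47074459]
```

Left box is back in place and the gripper is aligned over the middle one (within 3 mm). Lift it.

{"api": "drive_tool", "payload": {
  "targets": [
    [0,-0.04,-0.8,0,0,0],
    [0,0,-0.8,0,0,0],
    [0,0,-0.6,0,0,0],
    [0,0,-0.3,0,0,0],
    [0,0,0,0,0,0]
  ]
}}

```text
t: 13.48
eef_pos: [0.5227, 0.3154, 0.0055]
ee_rot: [-3.141, -0.001, -3.01]
force: [0.1, -0.2, 0.2]
width: 0.0881
```

{"api": "drive_tool", "payload": {
  "targets": [
    [0,0,0,0,0,0],
    [0,0,0,0,0,0],
    [0,0,0,0,0,0],
    [0,0,0,0,0,0]
  ],
  "claw": 0
}}

```text
t: 13.98
eef_pos: [0.5233, 0.3158, 0.0069]
ee_rot: [3.141, 0.001, -3.01]
force: [-0.9, 0.3, 3.6]
width: 0.0606
```

{"api": "drive_tool", "payload": {
  "targets": [
    [0,0,0.5,0,0,0],
    [0,0,0.5,0,0,0],
    [0,0,0.5,0,0,0],
    [0,0,0.5,0,0,0],
    [0,0,0,0,0,0]
  ]
}}

```text
t: 14.6
eef_pos: [0.5236, 0.316, 0.0874]
ee_rot: [3.14, 0.002, -3.01]
force: [0.6, 0.2, -1.8]
width: 0.0608
```

{"api": "drive_tool", "payload": {
  "targets": [
    [0,0,0,0,0,0],
    [0,0,0,0,0,0],
    [0,0,0,0,0,0]
  ]
}}

```text
t: 14.98
eef_pos: [0.5227, 0.3151, 0.0853]
ee_rot: [-3.141, -0.001, -3.01]
force: [0.6, 1.1, -1.5]
width: 0.0607
```

Middle is light too (about 1.5–2 N). I'll put it down, then redo the bar with looks on the way before lifting the right box.

{"api": "drive_tool", "payload": {
  "targets": [
    [0,0,-0.5,0,0,0],
    [0,0,-0.5,0,0,0],
    [0,0,-0.5,0,0,0],
    [0,0,-0.5,0,0,0],
    [0,0,0,0,0,0]
  ]
}}

```text
t: 15.6
eef_pos: [0.5228, 0.3151, 0.0051]
ee_rot: [-3.14, -0.001, -3.01]
force: [-1.0, -0.2, -1.4]
width: 0.0612
```

{"api": "drive_tool", "payload": {
  "targets": [
    [0,0,0,0,0,0],
    [0,0,0,0,0,0],
    [0,0,0,0,0,0],
    [0,0,0,0,0,0]
  ],
  "claw": 1
}}

```text
t: 16.1
eef_pos: [0.5231, 0.3155, 0.0064]
ee_rot: [3.141, 0.0, -3.01]
force: [0.1, 0.1, -0.0]
width: 0.0868
```

{"api": "drive_tool", "payload": {
  "targets": [
    [0,0,0.6,0,0,0],
    [0,0,0.95,0,0,0],
    [0,0,0.95,0,0,0],
    [0,-0.9,0,0,0,0],
    [0,-0.9,0,0,0,0]
  ]
}}

```text
t: 16.73
eef_pos: [0.523, 0.2431, 0.1068]
ee_rot: [3.141, 0.001, -3.009]
force: [-0.1, -0.2, -0.1]
width: 0.0875
```

{"api": "drive_tool", "payload": {
  "targets": [
    [0,-0.95,0,0,0,0],
    [0,-0.95,0,0,0,0],
    [0.1,-0.95,0,0,0,0],
    [0.1,-0.95,0,0,0,0],
    [0,-0.95,0,0,0,0]
  ],
  "claw": 0,
  "newtons": 20
}}

```text
t: 17.35
eef_pos: [0.5312, 0.0522, 0.1064]
ee_rot: [3.141, 0.001, -3.01]
force: [0.1, -0.2, 0.4]
width: 0.0431
```

{"api": "drive_tool", "payload": {
  "targets": [
    [0,-0.95,0,0,0,0],
    [0,-0.95,0,0,0,0],
    [0,-0.8,0,0,0,0],
    [0,0,0,0,0,0]
  ]
}}

```text
t: 17.85
eef_pos: [0.5307, -0.0564, 0.1062]
ee_rot: [-3.142, -0.0, -3.013]
force: [-0.4, 0.9, 1.1]
width: 0.0039
```

{"api": "drive_tool", "payload": {
  "targets": [
    [0,0,-0.75,0,0,0],
    [0,0,-0.75,0,0,0],
    [0,0,-0.75,0,0,0],
    [0,0,0,0,0,0]
  ]
}}

```text
t: 18.35
eef_pos: [0.5293, -0.0545, 0.0145]
ee_rot: [-3.141, -0.004, -3.01]
force: [-0.1, 0.6, 0.5]
width: 0.0001
```

Run:
```python
from h import *
n="top"
p,d=arm.grab_frame(n); cv2.imwrite("pics/top5.png",cv2.resize(p[150:290,290:470,::-1],None,fx=4,fy=4))
n="scene"
p,d=arm.grab_frame(n); cv2.imwrite("pics/sc5.png",cv2.resize(p[120:250,290:460,::-1],None,fx=4,fy=4))
s=arm.get_state();print(s["t"],s["eef_pos"],s["ee_rot"],s["width"],s["force"])
```

```text
18.45 [ 0.53151968 -0.05424753  0.01686673] [-3.14130874e+00  2.73983444e-04 -3.00929019e+00] 0.0004928754498651533 [-0.74625261 -0.12932176  1.2858747 ]
```

View pics/sc5.png

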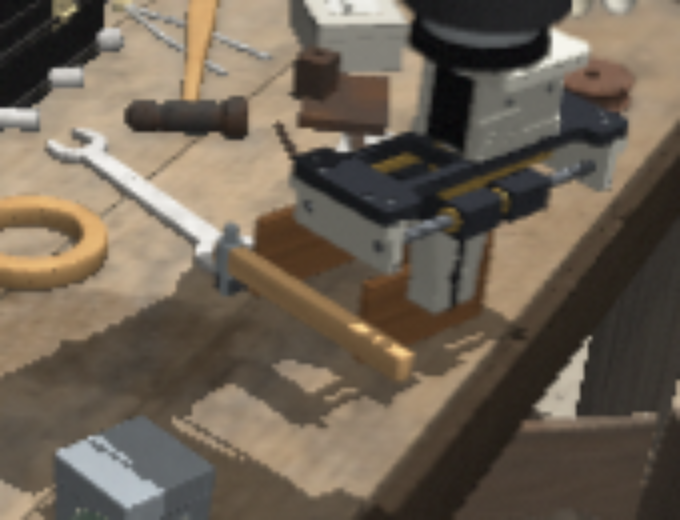

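The fingers, at px (450,280), stand behind the bar's free end at (405,360) and beside the wall. I'll push slowly and look midway.

{"api": "drive_tool", "payload": {
  "targets": [
    [0.01,0.35,0,0,0,0],
    [0.01,0.35,0,0,0,0],
    [0.02,0.35,0,0,0,0],
    [0.04,0.35,0,0,0,0],
    [0.08,0.35,0,0,0,0]
  ]
}}

```text
t: 19.08
eef_pos: [0.5375, 0.0166, 0.0163]
ee_rot: [3.142, 0.0, -3.01]
force: [-0.6, 0.8, 0.3]
width: 0.0005
```

Run:
```python
from h import *
n="scene"
p,d=arm.grab_frame(n); cv2.imwrite("pics/sc6.png",cv2.resize(p[120:250,290:460,::-1],None,fx=4,fy=4))
s=arm.get_state();print(s["t"],s["eef_pos"],s["ee_rot"],s["width"],s["force"])
```

```text
19.125 [0.53840654 0.01771534 0.0163322 ] [ 3.14147359e+00  9.10172587e-04 -3.00906568e+00] 0.00069091012992383 [0.89959746 1.37159366 0.12595098]
```

View pics/sc6.png

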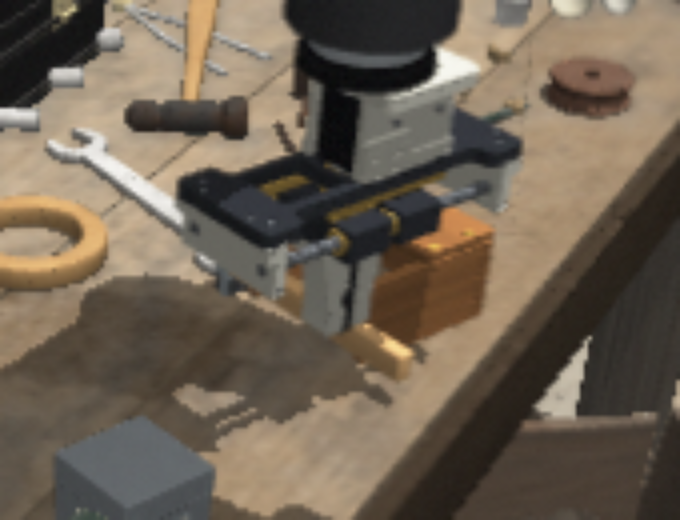

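Run:
```python
from h import *
n="scene";c=arm.get_calibration(n); p,d=arm.grab_frame(n);W=cloud(d,c)
R=rot(c);s=arm.get_state();e=np.array(s["eef_pos"])
F=np.diag([1,-1,-1.])
for q in [e,e+[0,0.02,0],e-[0,.02,0],e+[0,0,.02],[.53,-.019,.038],[.51,-.017,.038]]:
    pc=F@(R.T@(np.array(q)-np.array(c["origin"])))
    u=cv2.projectPoints(pc[None],np.zeros(3),np.zeros(3),np.array(c["mtx"]),np.array(c["dist_coeffs"]))[0].ravel()
    print(np.round(q,3),((u-[290,120])*4).round())
for y in range(270,380,8): 
  v,u=120+y//4,290+330//4; print(y,W[v,u].round(3),W[v,290+350//4].round(3))
print(s["t"],s["width"])
for r in arm.cut_out("bar",n)[:2]:
    m=r["pixels"]; P=W[m]; print(r["score"],m.sum(),np.nanpercentile(P,[5,50,95],axis=0).round(3).tolist())
```

```text
[0.538 0.017 0.016] [324. 373.]
[0.538 0.037 0.016] [296. 381.]
[ 0.538 -0.003  0.016] [352. 365.]
[0.538 0.017 0.036] [327. 345.]
[ 0.53  -0.019  0.038] [386. 334.]
[ 0.51  -0.017  0.038] [404. 351.]
270 [0.523 0.035 0.102] [0.528 0.017 0.094]
278 [0.524 0.033 0.095] [0.525 0.019 0.091]
286 [0.525 0.032 0.089] [0.529 0.014 0.082]
294 [0.525 0.031 0.084] [0.531 0.012 0.075]
302 [0.527 0.03  0.077] [0.531 0.012 0.07 ]
310 [0.525 0.03  0.073] [0.531 0.011 0.064]
318 [0.525 0.029 0.067] [0.53  0.011 0.059]
326 [0.523 0.03  0.063] [ 0.549 -0.006  0.038]
334 [ 0.568 -0.006  0.021] [ 0.549 -0.006  0.033]
342 [ 0.588 -0.023 -0.   ] [ 0.546 -0.004  0.029]
350 [ 0.582 -0.019 -0.002] [ 0.548 -0.007  0.021]
358 [ 0.571 -0.011  0.001] [ 0.568 -0.023 -0.001]
366 [ 0.563 -0.005  0.002] [ 0.56  -0.018 -0.   ]
374 [ 0.557 -0.001  0.001] [ 0.55  -0.011  0.001]
19.175 8.373844943277477e-05
0.51 121 [[0.51, -0.013, 0.025], [0.535, -0.008, 0.033], [0.607, 0.002, 0.04]]
```

Depth says the shut fingertips are about 40 mm above where the TCP reading puts them. I'll check the gripper's body height and the box lift picture.

Run:
```python
from h import *
n="scene";c=arm.get_calibration(n); p,d=arm.grab_frame(n);W=cloud(d,c)
for u,v in [(345,240),(420,205),(230,250),(260,280),(320,300),(405,365)]: print(u,v,W[120+v//4,290+u//4].round(3))
a=cv2.imread("pics/scene3.png")
b=cv2.imread("pics/scene1.png")
cv2.imwrite("pics/cmp.png",cv2.resize(np.hstack([a[180:300,150:340]]),None,fx=4,fy=4))
n="top";c=arm.get_calibration(n); p,d=arm.grab_frame(n);W=cloud(d,c)
P=W[150:290,290:470].reshape(-1,3)
s=arm.get_state();print(s["t"],s["eef_pos"],s["q"])
```

```text
345 240 [0.498 0.046 0.136]
420 205 [ 0.501 -0.006  0.143]
230 250 [0.525 0.103 0.131]
260 280 [0.498 0.099 0.124]
320 300 [0.527 0.035 0.078]
405 365 [ 0.507 -0.016  0.031]
19.325 [0.53726975 0.01549306 0.01601392] [ 3.93693896e-01  3.18391691e-01 -5.08415107e-01 -3.53349801e-05
 -7.44405641e-01 -1.83264350e+00]
```

View pics/cmp.png

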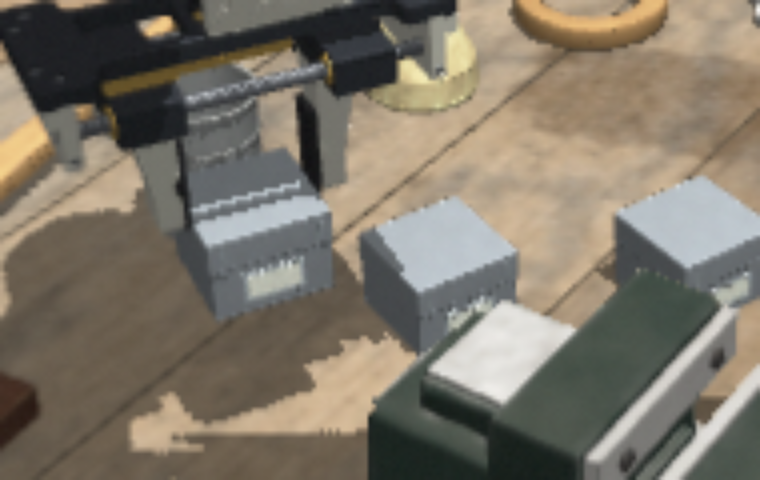

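In the lift picture the pads hold only the top half of the box, at px (180,230) and (330,185). With the fingers shut, the tips ride about 40 mm above the reported TCP. So I have been passing over the bar. I'll go back behind it and lower with force checks.

{"api": "drive_tool", "payload": {
  "targets": [
    [0,0,0.5,0,0,0],
    [-0.08,-0.85,0,0,0,0],
    [-0.08,-0.9,0,0,0,0],
    [0,0,0,0,0,0]
  ]
}}

```text
t: 19.82
eef_pos: [0.5302, -0.0568, 0.036]
ee_rot: [-3.142, -0.001, -3.013]
force: [0.1, -0.1, 0.1]
width: 0.0003
```

{"api": "drive_tool", "payload": {
  "targets": [
    [0,0,-0.4,0,0,0],
    [0,0,-0.4,0,0,0],
    [0,0,-0.25,0,0,0],
    [0,0,0,0,0,0]
  ]
}}

```text
t: 20.32
eef_pos: [0.5305, -0.0546, -0.0065]
ee_rot: [-3.141, -0.002, -3.01]
force: [0.7, -0.5, 0.2]
width: 0.0004
```

Run:
```python
from h import *
n="scene";c=arm.get_calibration(n); p,d=arm.grab_frame(n);W=cloud(d,c)
cv2.imwrite("pics/sc7.png",cv2.resize(p[120:250,290:460,::-1],None,fx=4,fy=4))
s=arm.get_state();print(s["t"],s["eef_pos"],s["force"],s["width"])
# lowest finger points near tool
e=np.array(s["eef_pos"]); m=(abs(W[...,0]-e[0])<.02)&(abs(W[...,1]-e[1])<.03)&(W[...,2]>.004)&(W[...,2]<.12)
P=W[m];print(m.sum(),np.sort(P[:,2])[:12].round(3),P[np.argsort(P[:,2])[:6]].round(3).tolist())
```

```text
20.375 [ 0.53097598 -0.05452555 -0.00592284] [-0.24751929  0.62569077 -0.00342194] 0.0005953588064402571
313 [0.004 0.004 0.005 0.031 0.031 0.031 0.031 0.032 0.032 0.032 0.032 0.033] [[0.521, -0.039, 0.004], [0.548, -0.066, 0.004], [0.54, -0.05, 0.005], [0.521, -0.047, 0.031], [0.529, -0.041, 0.031], [0.519, -0.051, 0.031]]
```

View pics/sc7.png

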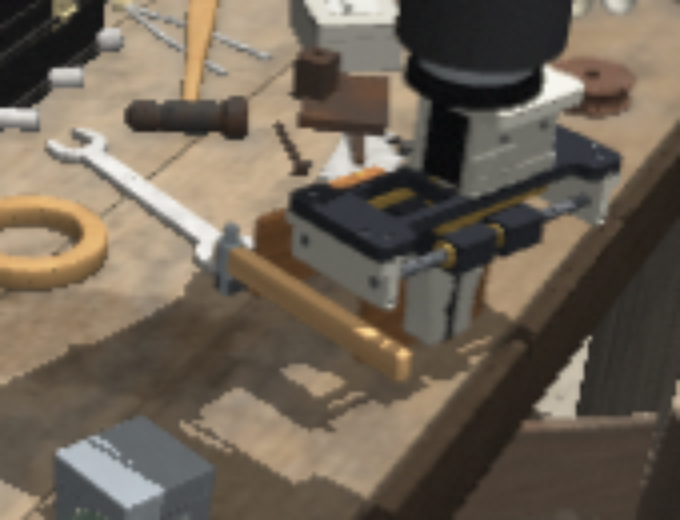

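The tips are at z≈0.031 while the reading says -0.006, so the z reading is about 37 mm too low. I'll lower 16 mm more, which puts the tips at about 15 mm, and sweep.

{"api": "drive_tool", "payload": {
  "targets": [
    [0,0,-0.2,0,0,0],
    [0,0,-0.2,0,0,0],
    [0,0,0,0,0,0]
  ]
}}

```text
t: 20.75
eef_pos: [0.5304, -0.0547, -0.0225]
ee_rot: [-3.142, -0.001, -3.01]
force: [0.6, -0.2, -0.4]
width: 0.0004
```

{"api": "drive_tool", "payload": {
  "targets": [
    [0.02,0.47,0,0,0,0],
    [0.02,0.47,0,0,0,0],
    [0.02,0.47,0,0,0,0],
    [0.095,0.58,0,0,0,0],
    [0.095,0.58,0,0,0,0]
  ]
}}

```text
t: 21.38
eef_pos: [0.5414, 0.0502, -0.0215]
ee_rot: [3.141, 0.001, -3.009]
force: [1.0, -0.6, -0.7]
width: 0.0002
```

```bash
cat > bar.py <<'E'
from h import *
for n in ["scene","top"]:
  c=arm.get_calibration(n); p,d=arm.grab_frame(n);W=cloud(d,c)
  for r in arm.landmark_of("bar_push",n)[:2]: print(n,np.round(w(r["point"],c),3),round(r["score"],2))
  for r in arm.cut_out("bar",n)[:1]: print("bar",boxfit(r["pixels"],W,.03,.046))
s=arm.get_state();print(s["t"],s["eef_pos"],s["force"])
E
python3 bar.py
```

```text
scene [0.539 0.073 0.029] 0.4
bar (array([547.9,  76. ]), array([11.8, 48.1]), 57.1, 0.0377, 73)
bar (array([622.5,  31.4]), array([11.7, 95.2]), 58.1, 0.0379, 224)
21.675 [ 0.54067415  0.04826957 -0.02187618] [-0.98023984 -0.07437547 -0.40484244]
```

The bar now swings, at about 0.7 rad. I'll continue the arc.

{"api": "drive_tool", "payload": {
  "targets": [
    [0.317,0.524,0,0,0,0],
    [0.317,0.524,0,0,0,0],
    [0.515,0.383,0,0,0,0],
    [0.515,0.383,0,0,0,0]
  ]
}}

```text
t: 22.18
eef_pos: [0.6087, 0.1222, -0.0219]
ee_rot: [-3.142, 0.0, -3.01]
force: [-0.6, 0.1, 0.2]
width: 0.0005
```

{"api": "drive_tool", "payload": {
  "targets": [
    [0.42,0.14,0,0,0,0],
    [0.42,0.14,0,0,0,0],
    [0,0,0,0,0,0]
  ]
}}

```text
t: 22.55
eef_pos: [0.6426, 0.1331, -0.0223]
ee_rot: [3.142, 0.001, -3.01]
force: [0.2, -0.3, 1.5]
width: 0.0004
```

{"api": "drive_tool", "payload": {
  "targets": [
    [-0.5,0,0,0,0,0],
    [-0.3,0,0.8,0,0,0],
    [0,0,0.95,0,0,0],
    [0,0,0.95,0,0,0]
  ]
}}

```text
t: 23.05
eef_pos: [0.6086, 0.1322, 0.0873]
ee_rot: [-3.142, -0.0, -3.01]
force: [0.4, 0.4, -0.6]
width: 0.0004
```

```bash
python3 bar.py
```

```text
scene [0.655 0.15  0.028] 0.64
bar (array([660.5,  81.9]), array([ 13.2, 165.9]), 1.1, 0.0365, 274)
top [0.481 0.191 0.026] 0.59
23.35 [0.60829945 0.13188651 0.0852406 ] [-0.47200491 -0.42043662 -0.51660521]
```

The bar now stands at about 1.65 rad. Next is the right box.

{"api": "drive_tool", "payload": {
  "targets": [
    [-0.803,0.334,0,0,0,0.25],
    [-0.803,0.334,0,0,0,0],
    [-0.803,0.334,0,0,0,0],
    [-0.803,0.334,0,0,0,0],
    [0,0,0,0,0,0]
  ],
  "claw": 1,
  "newtons": 50
}}

```text
t: 23.98
eef_pos: [0.4784, 0.1854, 0.0853]
ee_rot: [-3.141, -0.002, -2.982]
force: [0.6, 0.2, 0.9]
width: 0.0449
```

{"api": "drive_tool", "payload": {
  "targets": [
    [0,0,0,0,0,0]
  ]
}}

```text
t: 24.1
eef_pos: [0.4806, 0.1854, 0.0856]
ee_rot: [-3.141, -0.001, -2.983]
force: [0.1, -0.0, -0.6]
width: 0.0551
```

Run:
```python
from h import *
n="wrist"
c=arm.get_calibration(n); p,d=arm.grab_frame(n); W=cloud(d,c)
for t in ["box_left","box_middle","box_right"]:
    for r in arm.cut_out(t,n)[:1]: print(n,t,round(r["score"],2),boxfit(r["pixels"],W,.04,.052))
s=arm.get_state();print(s["t"],s["eef_pos"],s["ee_rot"],s["width"],s["force"])
```

```text
wrist box_left 0.66 None
wrist box_right 0.9 (array([480.6, 184. ]), array([62.3, 62. ]), 9.2, 0.0454, 7246)
24.3 [0.48108121 0.18502931 0.08571398] [-3.14113249e+00 -6.27094150e-04 -2.98480732e+00] 0.07097069539042665 [-0.15108968  0.38947338 -0.48434575]
```

{"api": "drive_tool", "payload": {
  "targets": [
    [0,0,0,0,0,0],
    [0,0,0,0,0,0],
    [0,0,-0.7,0,0,0],
    [0,0,-0.7,0,0,0],
    [0,0,-0.5,0,0,0]
  ]
}}

```text
t: 24.92
eef_pos: [0.4804, 0.1851, 0.0091]
ee_rot: [-3.141, -0.001, -2.984]
force: [0.5, -0.4, -0.5]
width: 0.0872
```

{"api": "drive_tool", "payload": {
  "targets": [
    [0,0,-0.4,0,0,0],
    [0,0,-0.3,0,0,0],
    [0,0,0,0,0,0]
  ]
}}

```text
t: 25.3
eef_pos: [0.4803, 0.185, -0.0185]
ee_rot: [-3.141, -0.001, -2.984]
force: [0.5, 0.8, -0.0]
width: 0.0877
```

{"api": "drive_tool", "payload": {
  "targets": [
    [0,0,0,0,0,0],
    [0,0,0,0,0,0],
    [0,0,0,0,0,0],
    [0,0,0,0,0,0]
  ],
  "claw": 0
}}

```text
t: 25.8
eef_pos: [0.4809, 0.1855, -0.0174]
ee_rot: [3.141, 0.001, -2.984]
force: [-1.4, -0.5, 4.2]
width: 0.062
```

{"api": "drive_tool", "payload": {
  "targets": [
    [0,0,0.5,0,0,0],
    [0,0,0.5,0,0,0],
    [0,0,0.5,0,0,0],
    [0,0,0.5,0,0,0],
    [0,0,0,0,0,0]
  ]
}}

```text
t: 26.42
eef_pos: [0.4808, 0.1857, 0.0627]
ee_rot: [3.14, 0.001, -2.984]
force: [-0.8, -0.3, -6.1]
width: 0.0614
```

{"api": "drive_tool", "payload": {
  "targets": [
    [0,0,0,0,0,0],
    [0,0,0,0,0,0],
    [0,0,0,0,0,0]
  ]
}}

```text
t: 26.8
eef_pos: [0.4802, 0.1851, 0.0613]
ee_rot: [-3.141, -0.001, -2.984]
force: [-0.4, -0.4, -6.3]
width: 0.0616
```

Run:
```python
from h import *
for n in ["scene","top"]:
  c=arm.get_calibration(n); p,d=arm.grab_frame(n); W=cloud(d,c); cv2.imwrite(f"pics/{n}8.png",p[:,:,::-1])
  for t in ["box_left","box_middle","box_right","bar"]:
    for r in arm.cut_out(t,n)[:1]: print(n,t,round(r["score"],2),boxfit(r["pixels"],W,.03,.2),)
  for r in arm.landmark_of("bay_mouth",n)[:1]: print(np.round(w(r["point"],c),3))
s=arm.get_state();print(s["t"],s["eef_pos"],s["ee_rot"],s["width"],s["force"])
```

```text
scene box_left 0.87 (array([500.9, 422.4]), array([62.4, 67.1]), 90.0, 0.0462, 840)
scene box_middle 0.85 (array([474.9, 322.3]), array([ 73.5, 170.1]), 82.1, 0.046, 771)
scene box_right 0.8 (array([475.2, 185.8]), array([60.2, 63.7]), 11.0, 0.1176, 830)
scene bar 0.36 (array([564.1, 128.1]), array([ 22.2, 258.9]), 56.0, 0.0389, 32)
[ 0.611 -0.015  0.003]
top box_left 0.75 (array([501.7, 423. ]), array([61.3, 61.7]), 89.5, 0.0463, 925)
top box_middle 0.91 (array([522.9, 316.6]), array([60.3, 62.3]), 7.3, 0.0463, 845)
top bar 0.72 (array([663.3,  80.2]), array([ 14.3, 170. ]), 0.6, 0.0376, 461)
27.4 [0.48069606 0.18543841 0.06221631] [ 3.14153248e+00  9.50929540e-05 -2.98391772e+00] 0.061648578719718884 [ 0.29553575 -0.12242591 -6.93842218]
```

View pics/scene8.png

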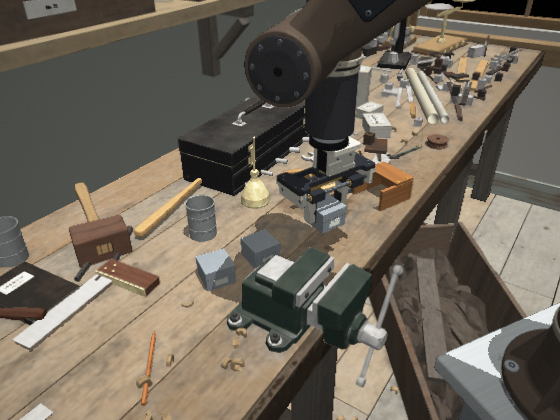

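The right box is full (about 6.6 N). The picture shows it held at px (328,217), with left and middle standing at (215,268) and (260,245), and the bar swung out. Now I'll carry it to the mouth.

{"api": "drive_tool", "payload": {
  "targets": [
    [0.517,-0.735,0,0,0,-0.17],
    [0.517,-0.735,0,0,0,0],
    [0.517,-0.735,0,0,0,0],
    [0.517,-0.735,0,0,0,0],
    [0.517,-0.735,0,0,0,0]
  ]
}}

```text
t: 28.02
eef_pos: [0.5847, 0.0374, 0.0621]
ee_rot: [3.142, -0.0, -3.002]
force: [0.5, -0.1, -7.1]
width: 0.0619
```

{"api": "drive_tool", "payload": {
  "targets": [
    [0.517,-0.735,0,0,0,0],
    [0,0,0,0,0,0],
    [0,0,0,0,0,0]
  ]
}}

```text
t: 28.4
eef_pos: [0.6043, 0.0088, 0.0617]
ee_rot: [3.141, -0.001, -3.003]
force: [-0.1, 0.5, -6.9]
width: 0.0614
```

Run:
```python
from h import *
n="top"; p,d=arm.grab_frame(n)
n="wrist"
c=arm.get_calibration(n); p,d=arm.grab_frame(n); W=cloud(d,c); cv2.imwrite(f"pics/w9.png",p[:,:,::-1])
for r in arm.landmark_of("bay_mouth",n)[:2]: print(np.round(w(r["point"],c),3),r["score"])
for t in ["bay","box_right"]:
  for r in arm.cut_out(t,n)[:1]: print(t,r["score"],boxfit(r["pixels"],W,.05,.16))
s=arm.get_state();print(s["t"],s["eef_pos"],s["ee_rot"],s["width"],s["force"])
```

```text
bay 0.67 (array([598.9, -70.9]), array([ 72.6, 104.1]), 7.8, 0.0633, 11194)
box_right 0.96 (array([600.4,   8. ]), array([55.4, 72.2]), 8.3, 0.1244, 15582)
28.65 [0.60455187 0.00968294 0.06230714] [ 3.14148977e+00  1.80974606e-04 -3.00071947e+00] 0.061341961233217064 [ 0.08187675 -0.46925731 -7.05331783]
```

View pics/w9.png

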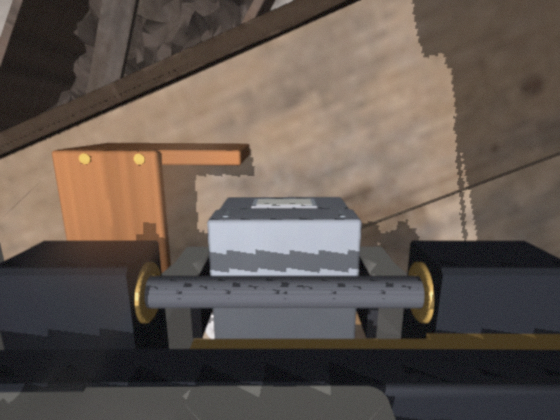

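Wrist view: the box is held at px (285,250), in line with the mouth. The near wall's front end is at (248,155). The wall fit puts the mouth at (0.608, -0.017), so I'll lower, release and turn for the push.

{"api": "drive_tool", "payload": {
  "targets": [
    [0,0,-0.6,0,0,0],
    [0,0,-0.6,0,0,0],
    [0,0,-0.5,0,0,0],
    [0,0,-0.28,0,0,0],
    [0,0,0,0,0,0]
  ]
}}

```text
t: 29.28
eef_pos: [0.605, 0.0094, -0.0168]
ee_rot: [-3.141, 0.0, -3.001]
force: [0.4, 0.5, -7.1]
width: 0.0615
```

{"api": "drive_tool", "payload": {
  "targets": [
    [0,0,0,0,0,0],
    [0,0,0,0,0,0],
    [0,0,0,0,0,0],
    [0,0,0,0,0,0]
  ],
  "claw": 0.84
}}

```text
t: 29.78
eef_pos: [0.6051, 0.009, -0.0167]
ee_rot: [3.142, 0.001, -3.002]
force: [0.5, 0.1, -0.5]
width: 0.0734
```

{"api": "drive_tool", "payload": {
  "targets": [
    [0,0,0.5,0,0,0],
    [0,0,0.8,0,0,0],
    [0,0,0.8,0,0,0],
    [0,0,0.3,0,0,0],
    [0,0,0,0,0,0]
  ]
}}

```text
t: 30.4
eef_pos: [0.6051, 0.0092, 0.0795]
ee_rot: [3.141, 0.002, -3.002]
force: [0.5, 0.4, -1.0]
width: 0.0737
```

{"api": "drive_tool", "payload": {
  "targets": [
    [-0.04,0.27,0,0,0,1],
    [-0.04,0.27,0,0,0,1],
    [-0.04,0.27,0,0,0,1],
    [-0.04,0.27,0,0,0,1],
    [-0.04,0.27,0,0,0,1]
  ],
  "claw": 0,
  "newtons": 20
}}

```text
t: 31.02
eef_pos: [0.5957, 0.063, 0.0771]
ee_rot: [3.141, -0.003, -2.475]
force: [0.3, 0.8, 0.6]
width: 0.029
```

{"api": "drive_tool", "payload": {
  "targets": [
    [0,0,0,0,0,1],
    [0,0,0,0,0,1],
    [0,0,0,0,0,1],
    [0,0,0,0,0,1],
    [0,0,0,0,0,1]
  ]
}}

```text
t: 31.65
eef_pos: [0.5957, 0.0627, 0.0771]
ee_rot: [3.139, -0.002, -1.951]
force: [0.5, 0.3, 0.2]
width: 0.0005
```

{"api": "drive_tool", "payload": {
  "targets": [
    [0,0,0,0,0,1],
    [0,0,0,0,0,1],
    [0,0,0,0,0,1],
    [0,0,0,0,0,1],
    [0,0,0,0,0,1]
  ]
}}

```text
t: 32.28
eef_pos: [0.5958, 0.0627, 0.0771]
ee_rot: [3.139, -0.0, -1.428]
force: [-0.1, -1.7, -0.2]
width: 0.0007
```

Run:
```python
from h import *
n="wrist"
for n in ["scene","top","wrist"]:
  c=arm.get_calibration(n); p,d=arm.grab_frame(n); W=cloud(d,c); cv2.imwrite(f"pics/{n}10.png",p[:,:,::-1])
  for t in ["box_right"]:
    for r in arm.cut_out(t,n)[:1]: print(n,r["score"],boxfit(r["pixels"],W,.04,.055))
s=arm.get_state();print(s["t"],s["eef_pos"],s["ee_rot"],s["width"],s["force"])
```

```text
scene 0.59 (array([603.5,  10.6]), array([66.8, 66.6]), 7.4, 0.0464, 397)
wrist 0.74 (array([605.3,   8.3]), array([62.5, 61.5]), 7.8, 0.0454, 9156)
32.575 [0.59642753 0.06288872 0.07828866] [ 3.14060777e+00 -2.01480558e-04 -1.43282712e+00] 0.00037178632457451845 [-0.23394563  1.39664934  0.91666969]
```

The box stands square in the mouth and the tool is aligned behind it. Lower and push.

{"api": "drive_tool", "payload": {
  "targets": [
    [0,0,-0.6,0,0,0],
    [0,0,-0.6,0,0,0],
    [0,0,-0.6,0,0,0],
    [0,0,-0.59,0,0,0],
    [0,0,0,0,0,0]
  ]
}}

```text
t: 33.2
eef_pos: [0.5952, 0.0624, -0.0185]
ee_rot: [3.138, -0.001, -1.432]
force: [-0.2, 0.4, 0.0]
width: 0.0002
```

{"api": "drive_tool", "payload": {
  "targets": [
    [0.04,-0.3,0,0,0,0],
    [0.04,-0.3,0,0,0,0],
    [0.04,-0.3,0,0,0,0],
    [0.04,-0.3,0,0,0,0],
    [0.04,-0.3,0,0,0,0]
  ]
}}

```text
t: 33.83
eef_pos: [0.6056, 0.0025, -0.0158]
ee_rot: [-3.14, 0.001, -1.431]
force: [-1.0, 5.3, 2.2]
width: 0.0004
```

{"api": "drive_tool", "payload": {
  "targets": [
    [0.025,-0.17,0,0,0,0],
    [0.025,-0.17,0,0,0,0],
    [0.025,-0.17,0,0,0,0],
    [0,0,0,0,0,0],
    [0,0,0,0,0,0]
  ]
}}

```text
t: 34.45
eef_pos: [0.6074, -0.0181, -0.0167]
ee_rot: [3.141, -0.0, -1.431]
force: [-0.5, -0.1, -0.4]
width: 0.0004
```

{"api": "drive_tool", "payload": {
  "targets": [
    [-0.05,0.35,0,0,0,0],
    [-0.05,0.35,0,0,0,0],
    [0,0,0.8,0,0,0],
    [0,0,0.9,0,0,0],
    [0,0,0.9,0,0,0]
  ]
}}

```text
t: 35.08
eef_pos: [0.6034, 0.0117, 0.0883]
ee_rot: [3.141, -0.0, -1.43]
force: [-0.6, -0.6, -1.1]
width: 0.0001
```

{"api": "drive_tool", "payload": {
  "targets": [
    [-0.1,0.9,0.4,0,0,0],
    [-0.1,0.9,0.4,0,0,0],
    [0,0.9,0.4,0,0,0],
    [0,0,0,0,0,0]
  ]
}}

```text
t: 35.58
eef_pos: [0.5963, 0.1221, 0.1369]
ee_rot: [-3.139, 0.001, -1.427]
force: [0.3, 0.2, -0.3]
width: 0.0003
```

Run:
```python
from h import *
ims=[]
b=np.deg2rad(8);X=np.array([np.sin(b),-np.cos(b)]);Y=np.array([np.cos(b),np.sin(b)])
for n in ["scene","top","wrist"]:
  c=arm.get_calibration(n); p,d=arm.grab_frame(n); W=cloud(d,c); ims.append(p[:,:,::-1])
  for t in ["box_left","box_middle","box_right"]:
    for r in arm.cut_out(t,n)[:1]: print(n,t,round(r["score"],2),boxfit(r["pixels"],W,.04,.055))
  for r in arm.landmark_of("right_centre",n)[:1]:
    q=w(r["point"],c); e=q[:2]-[.608,-.017]; print("right",q.round(3),"bay",(e@X).round(4),(e@Y).round(4))
  for t in ["oil_can","grey_tin","wood_ring"]:
    for r in arm.landmark_of(t,n)[:1]: print(t,w(r["point"],c).round(3))
cv2.imwrite("pics/fin.png",np.hstack([cv2.resize(ims[1][150:290,280:470],(400,295)),cv2.resize(ims[0][120:250,270:446],(400,295))]))
s=arm.get_state();print(s["t"],s["eef_pos"],s["force"])
```

```text
scene box_left 0.74 (array([501.2, 422.8]), array([66.3, 61.3]), 0.0, 0.0465, 693)
scene box_middle 0.6 (array([520.6, 315.5]), array([65.4, 63.3]), 7.5, 0.0464, 607)
scene box_right 0.6 (array([612.6, -48.7]), array([65. , 51.1]), 12.8, 0.0466, 256)
right [ 0.611 -0.059  0.027] bay 0.0425 -0.0025
oil_can [ 0.741  0.236 -0.001]
grey_tin [ 0.662  0.394 -0.002]
wood_ring [ 0.77   0.093 -0.001]
top box_right 0.58 (array([584.9, -55.5]), array([15.8, 35.1]), 39.1, 0.0458, 81)
right [ 0.616 -0.056  0.028] bay 0.0395 0.0026
oil_can [ 0.74   0.232 -0.   ]
grey_tin [0.661 0.397 0.002]
wood_ring [0.772 0.097 0.003]
wrist box_right 0.57 (array([610.8, -32.8]), array([61.8,  6. ]), 7.9, 0.0452, 848)
oil_can [ 0.742  0.232 -0.003]
36.775 [0.59575227 0.11864338 0.13535181] [-0.51247171  0.27702834 -0.85642035]
```

View pics/fin.png

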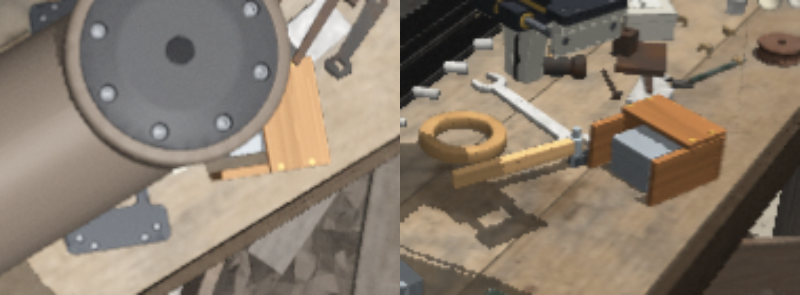

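The box is in the bay, its rear face about 10 mm behind the mouth line (centre about 40 mm in), and the robot is clear. Hand in.

```bash
python3 -c "
from station import arm
print(arm.job_done())"
```

```text
the job is handed in; nothing more can be done
None
```

The full box was the right one, and it is now in the pigeonhole. I handed the job in at about 37 s; no verdict is reported.

- **Weighing:** I lifted the boxes one at a time, left to right. Left read about 2 N, middle about 1.7 N and right about 6.6 N. Left and middle went back where they stood, within about 3 mm by the camera fits.
- **Full box:** I swung the bar out to about 1.65 rad, set the right box in the mouth and pushed it in. Its centre is about 40 mm behind the mouth line and within 3 mm of the middle. In the last pictures it stands flat and upright.
- **Bystanders:** the oil can, tin and ring stayed where they were, within measurement noise. The gripper is clear of everything.

**What failed or disagreed:**
- **Missed bar:** the first bar sweep and the start of a second passed over the bar. The measured tool height reads about 37 mm lower than the real fingertips. I corrected for this once the scene depth showed it.
- **Shallow grips:** because of that height error, the left and middle boxes were gripped only near their tops. They still lifted and came down cleanly.
- **Middle box lift not seen:** I took no picture of it. The finger opening (about 61 mm, on the box) and the weight reading show it was in hand.

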